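Unlock and open the specimen case

TASK

Open the specimen case. Pull the brass captive screw up against its spring and, keeping a light pull on it, turn it anticlockwise until its thread catches; drive it on anticlockwise to its stop so that it stays up by itself, let go, then slide the clear cover fully open. Do not strain the thread or shove the cover against the locked screw, and leave the jars and the brush where they are.

Things in the scene. Friction and masses are not known exactly. Their poses are not given: they have to be found in the camera images.
- case: Green painted specimen case, fixed to the bench: 164 mm (its x) by 280 mm (its y) by 58 mm high, with a bronze fragment on foam inside and a clear sliding cover. Origin on the bench under its centre; z up.
- tower: Lock tower fixed on the case, 100 mm from its centre towards +y: steel barrel, 44 mm diameter, on a bridge 74 (x) by 36 mm (y), top 90 mm above the bench. Origin on the bench on the screw's axis. It hides a two-start right-handed thread, stiff to a pull, that winds up 1.25 rad per Nm at the screw's stop; over 40 N between screw and tower spoils it (5 N beyond the spring and 0.12 Nm are plenty).
- screw: Captive screw upright in the tower. Knurled brass head, 28 mm diameter, 28 mm tall, red index mark on top; at rest the head spans 91.5 to 119.5 mm above the bench. Origin on its axis, at bench height when at rest, rising with it; z is its axis. Its spring draws it down: holding it takes 5 N at rest and 0.2 N more per mm of lift. Unengaged it spins freely (0.02 Nm).
- screw_head (a point): Centre of the flat top of the screw's head, on its axis.
- screw_lift (a joint): Lift of the screw in m, 0 at rest (locked). Pulled up uncaught, it meets the thread's underside at 0.004 to 0.010, by its angle. At a thread start it gives way up to about 0.013, then climbs 2.2 mm per rad to a firm stop at 0.018 to 0.020 (pulled); let go there it settles at about 0.0173: parked. Caught, it stays but settles 1 to 2 mm; uncaught it drops to 0. Its tip clears the cover above 0.015.
- screw_turn (a joint): Angle of the screw in rad, growing anticlockwise seen from above. The start value means nothing, and nothing shows where the thread starts: under a light pull a start is met after up to 1.5 rad anticlockwise; from there it is about 2.3 rad to the firm stop. Regrasp as often as needed.
- cover_plate: The sliding cover's tongue and handle, on a clear plate 148 mm by 196 mm whose top is 56 mm above the bench. The tongue has a hole in which the screw's tip locks the cover (1.5 mm play). Origin at the case's origin when shut; same axes as the case.
- cover_grip (a point): Centre of the top of the cover's black handle: a bar 44 mm long (case x), 14 mm wide (case y), 26 mm tall, from 56 to 82 mm above the bench.
- cover (a joint): How far the cover is slid open in m: 0 shut, 0.08 fully open, at its end stop. It opens along the case's -y (away from the tower), against about 1.5 N of friction.
- jar_a: Clear sample jar with a white cap, 34 mm diameter, 62 mm tall, standing loose by the case. Origin under its centre.
- jar_b: Amber sample jar with a black cap, 34 mm diameter, 62 mm tall, standing loose by the case. Origin under its centre.
- brush: Cleaning brush, 150 mm long, lying loose beside the case. Origin at the middle of its underside; x runs from handle to bristles.

How it is judged:
On the way, in this order (a step that is already met when the one before it is completed fails the run):
1. the screw is parked at its stop: it stands lifted at least 16 mm with nothing holding it (value of joint screw_lift above 0.016 m and contact force between the fingers and screw below 0.05 N), for 0.2 s.
2. the cover is slid open at least 74 mm (value of joint cover above 0.074 m), for 0.1 s.
At the end, for the whole second after the job is handed in: The screw stands parked by itself, lifted at least 16 mm, the cover is slid open at least 74 mm and at rest, and everything is let go (value of joint screw_lift above 0.016 m and value of joint cover above 0.074 m and velocity of joint cover between -0.01 and 0.01 m/s); the robot touches nothing.
It fails at once if the thread is strained: more than 40 N between screw and tower (contact force between screw and tower above 40 N).
It fails at once if the cover is shoved against the locked screw with more than 12 N (contact force between screw and cover_plate above 12 N).
It fails at once if a jar is moved more than 15 mm or tipped, or the brush moved more than 25 mm (distance of any of jar_a, jar_b from where it was at the start of the episode above 0.015 m or angle between any of jar_a, jar_b's own z axis and vertical above 0.3 rad or distance of brush from where it was at the start of the episode above 0.025 m).
It also fails if it takes over 72 s, if anything falls off the work surface, if the arm or the gripper's body presses on something with over 40 N, if the wrist force passes 120 N, or if a joint passes its speed limit or range.

ROBOT

A 6-joint arm with a two-finger parallel gripper is mounted at the origin on the work surface. World frame = base frame: x ahead of the robot, y to its left, z up, the work surface at z = 0. Lengths are in m, angles in rad, forces in N, time in s.
With the tool pointing down it reaches from about 0.375 to 0.975 m from the base axis. Payload 3.8 kg.
Tool frame: the origin (TCP) lies on the centre line of the jaws, within the pads' length; the fingertips stand 14 mm ahead of it and the grasp point (between the pads) lies 5 mm behind it; z points along the fingers, y is the line along which they close (so a half turn about z gives the same grasp; the last joint's range is limited). The gripper opens to 85 mm and grips with 20 to 120 N. Pads are 22 mm wide; open, the fingers measure 114 mm over their backs; the gripper's body (76 mm by 85 mm) begins 54 mm behind the grasp point. The pads swing forward as they close: fully open they stand 13 mm farther back than shut.
Start: joints at [-1.273, 0.264, 1.604, -0, 1.274, -0.037], TCP at [0.222, -0.638, 0.215] pointing down, gripper open.
Joint ranges: [-2.63, 2.63], [-0.94, 2.18], [0.31, 2.57], [-1.31, 4.45], [0, 2.66], [-2.55, 2.55]. Speed limits (rad/s): [2.57, 2.57, 3.14, 3.14, 3.14, 3.14].

INTERFACE

Orientations are given as a rotation vector (axis times angle).
In Python, from workcell import bot, eyes, spot_in gives the robot as it stands.
- The arm moves only by the tool carry_out, never from a script. Its argument "series" is text: rows parted by semicolons, each of 4 numbers parted by spaces: the shift along the world's x, y, z in m, then the turn about the world's z in degrees. In form: tx ty tz roll; .... A call has 1 to 20 rows; each row shifts and turns the commanded pose from where the row before left it; what a row does not reach is not made up. A row lasts 1/8 s, in which the tool goes at most 62.5 mm and 10.7 degrees, less where a joint would pass 70% of its speed; a pose out of reach is approached as far as the arm can. A call is refused whole if a number of a shift passes 0.0625 or a number of a turn 10.7, either way. A call with a gripper value outside its range is refused whole. "jaw" is the gripper command: -1 is shut, 1 is fully open, values between are in proportion, set as the call begins (left out, the last holds). The fingers move at their own pace and stop on an object; "grip_force" is the grip in N (left out, the last holds). Time passes only in rows, so rows that do not move let the fingers close. It gives the time, the measured TCP pose, the force, the opening and the grip force at its end, in the units of the state.
- bot.read_state(): the state, without advancing time (a new reading comes with each control period).
- eyes.read_camera(name): name is "scene" or "top"; returns (picture, depth): 384x512x3 uint8, blue, green, red; 384x512 float32, m along the optical axis (not along the pixel's ray), 0 where there is no reading.
- eyes.get_calibration(name): a dict with "K" (3x3 intrinsics, pixels), "position" and "rotation" of the camera in the world. Camera axes: x right, y down, z forward; pixel columns grow to the right and rows downward; lengths in m; the calibration is good to about 2 mm. A picture is of the moment at which its call begins. get_calibration takes no time and is no camera call.
- bot.finish_job(): hands the job in; it is judged then, once.
Trained networks look in the newest picture that a camera, given by its name, has taken for a name from the list of things; names that differ only in an ending like _2 or _b are one class to them, and where a whole thing is asked for, a point or a joint stands for the part that bears it (a point fixed in the world has none). Each returns a list of dicts, best first, with "score" (0 to 1); they miss things now and then, are a little off and sometimes report something else, mostly with a low value. They report only what shows in the picture. A call takes as long as a camera call.
- spot_in(camera, target): "rect" ([centre column, centre row, width, height] in pixels, round what is visible of it).
The state is a dict: "time": time; "q": joint angles; "joint_vel": joint speeds; "joint_torque": joint torques, N m; "tool_pos": TCP position; "tcp_rot": TCP orientation; "wrist_force": force on the tool from outside, world axes, zero at the start; "torque": the same for the moment, N m; "width": opening from 0.0 (shut) to 1.0 (fully open); "grip_force": force on a finger pad.
Only numpy, scipy, OpenCV 4.12 (cv2) and the standard library are available. Lean on these libraries where they do the work, as an engineer would, in place of code of your own. Each camera call takes 0.05 s, during which the arm holds its last target. There are 200 camera calls.

## Working session

There is one attempt and no reset: what is moved stays moved. The work goes in short steps, Python scripts to look and compute and a tool call to move; the robot and the scene stay as the last step left them, time stands still between calls to the robot, and variables do not carry over. Pictures are saved under pics/ and viewed, at most 10 in all, crops included, and the job is handed in when it is done.

Besides the shell and the picture viewer there is one more tool, called after "Emit:" as name(argument=value, ...) on one line, values as JSON. carry_out: Moves the arm, as the interface text tells. Its arguments: {"type":"object","properties":{"series":{"type":"string"},"jaw":{"type":"number"},"grip_force":{"type":"number"}},"required":["series"]}

```bash
mkdir -p pics; cat > h.py <<'E'
import numpy as np, cv2
from workcell import bot, eyes, spot_in
def world(cam,u,v,d):
    c=eyes.get_calibration(cam);K=np.array(c["K"]);R=np.array(c["rotation"])
    if R.shape!=(3,3): R=cv2.Rodrigues(R)[0]
    p=np.array([(u-K[0,2])/K[0,0]*d,(v-K[1,2])/K[1,1]*d,d])
    return R@p+np.array(c["position"])
def onplane(cam,u,v,z):
    o=np.array(eyes.get_calibration(cam)["position"]);p=world(cam,u,v,1.)
    return o+(p-o)*(z-o[2])/(p[2]-o[2])
E
python3 - <<'E'
from h import *
for c in("top","scene"):
    im,d=eyes.read_camera(c); cv2.imwrite(f"pics/{c}0.png",im); print(c,eyes.get_calibration(c))
    for t in("screw_head","cover_grip","tower","case","jar_a","brush"):
        for r in spot_in(c,t)[:2]:
            u,v=r["rect"][:2]; dd=d[int(v),int(u)]
            print(t,round(r["score"],2),np.round(r["rect"],1),np.round(world(c,u,v,dd),4))
print(bot.read_state())
E
```

```text
top {'K': array([[383.46147002,   0.        , 256.78149756],
       [  0.        , 383.46147002, 195.84291656],
       [  0.        ,   0.        ,   1.        ]]), 'position': array([0.5113244 , 0.06887957, 0.74301464]), 'rotation': array([-2.16052077,  2.17895682, -0.1887364 ])}
screw_head 0.83 [255.6 199.7  16.1  17.3] [0.5891 0.0459 0.1205]
cover_grip 0.71 [326.5 209.8 121.   89.9] [ 0.5754 -0.079   0.0822]
tower 0.59 [256.6 200.6  26.   41.7] [0.5876 0.0443 0.1205]
case 0.86 [307.1 208.5 162.7 107.6] [ 0.5805 -0.0496  0.0558]
jar_a 0.87 [256.2 132.2  15.3  20.9] [0.7207 0.0414 0.0636]
jar_a 0.71 [310.9 141.2  17.5  20.9] [ 0.7039 -0.0589  0.063 ]
brush 0.58 [315.8 274.8  84.4  25.1] [ 0.46   -0.0684  0.0205]
scene {'K': array([[410.44374078,   0.        , 248.89438198],
       [  0.        , 410.44374078, 187.74894809],
       [  0.        ,   0.        ,   1.        ]]), 'position': array([0.94423375, 0.25669542, 0.73181223]), 'rotation': array([-1.43066297, -2.38732499,  0.6807303 ])}
screw_head 0.76 [239.1 178.3  15.9  17.5] [0.6057 0.0516 0.1224]
cover_grip 0.62 [186.1 163.2
[... 439 characters left out ...]
.3] [ 0.6018 -0.0711  0.0818]
{'time': 0.7, 'q': array([-1.27288920e+00,  2.63839715e-01,  1.60395397e+00, -9.80552245e-06,
        1.27369624e+00, -3.68651805e-02]), 'joint_vel': array([-0.00157159,  0.00121305,  0.00104233, -0.00077758, -0.00185072,
        0.00074277]), 'joint_torque': array([-1.05200077e-03, -5.14840508e+01, -3.67613482e+01, -2.97073175e-04,
        8.09930043e-04,  4.46532965e-06]), 'tool_pos': array([ 0.2217979 , -0.6375431 ,  0.21494529]), 'tcp_rot': array([3.09758216e+00, 5.23394228e-01, 6.40044798e-06]), 'wrist_force': array([ 0.22601617, -0.27652378,  0.68597878]), 'torque': array([0.02030824, 0.071872  , 0.00725148]), 'grip_force': 0.0, 'width': 1.001203052751831}
```

```bash
python3 - <<'E'
import cv2
a=cv2.imread("pics/top0.png")[100:310,200:420]
cv2.imwrite("pics/top0c.png",cv2.resize(a,None,fx=2.7,fy=2.7,interpolation=cv2.INTER_CUBIC))
a=cv2.imread("pics/scene0.png")[90:290,100:310]
cv2.imwrite("pics/scene0c.png",cv2.resize(a,None,fx=2.8,fy=2.8,interpolation=cv2.INTER_CUBIC))
E
```

```text
(no output)
```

View pics/top0c.png

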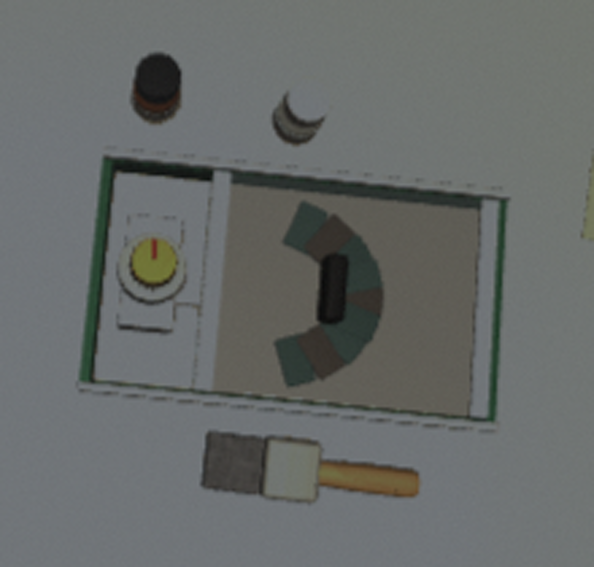

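View pics/scene0c.png

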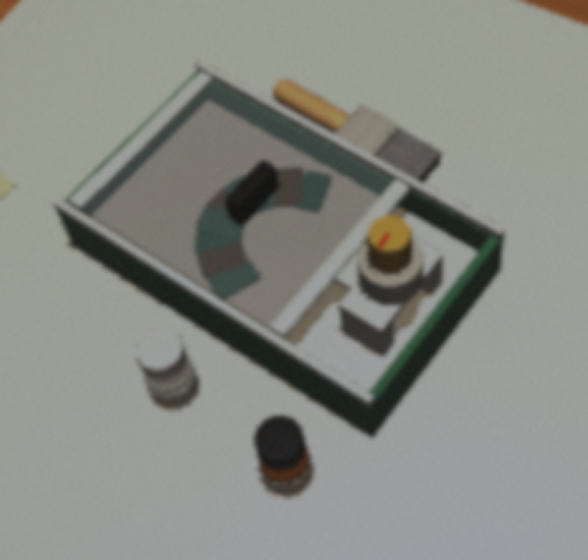

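The top crop shows the brass head at crop (154,261), i.e. full (257,197), and the handle at (333,289), full (323,207). The case's long side runs right in the picture (world -y). The amber and clear jars are on the +x side and the brush is on the -x side.

```bash
python3 - <<'E'
from h import *
P={}
for c in("top","scene"):
    im,d=eyes.read_camera(c)
    v,u=np.mgrid[:384,:512]
    C=eyes.get_calibration(c);K=C["K"];R=cv2.Rodrigues(np.array(C["rotation"]))[0]
    X=np.stack([(u-K[0,2])/K[0,0]*d,(v-K[1,2])/K[1,1]*d,d],-1)@R.T+C["position"]
    near=lambda p,r:np.hypot(X[...,0]-p[0],X[...,1]-p[1])<r
    m=(abs(X[...,2]-.1195)<.004)&near((.595,.046),.03)
    print(c,"head",m.sum(),X[m].mean(0).round(4),np.ptp(X[m],axis=0).round(3))
    m=(abs(X[...,2]-.082)<.004)&near((.58,-.077),.04)
    q=X[m]; 
    print("handle",len(q),q.mean(0).round(4), cv2.minAreaRect((q[:,:2]*1000).astype(np.float32)))
    m=(abs(X[...,2]-.057)<.004)&near((.58,-.05),.2)
    print("case",cv2.minAreaRect((X[m][:,:2]*1000).astype(np.float32)))
    if c=="top":
        a=onplane(c,200+107/2.7,100+157/2.7,.058);b=onplane(c,200+508/2.7,100+198/2.7,.058)
        e=onplane(c,200+80/2.7,100+388/2.7,.058);f=onplane(c,200+497/2.7,100+430/2.7,.058)
        print(a,b,e,f,(a+b+e+f)/4)
E
```

```text
top head 231 [0.5952 0.0447 0.1201] [0.026 0.028 0.008]
handle 197 [ 0.5823 -0.0739  0.0822] ((582.357421875, -74.48597717285156), (14.16755485534668, 43.03208541870117), 84.73127746582031)
case ((616.1622314453125, -58.34123229980469), (279.6662902832031, 226.98941040039062), 83.77728271484375)
[0.67352863 0.07199392 0.058     ] [ 0.64436434 -0.20135619  0.058     ] [0.51875492 0.0904582  0.058     ] [ 0.48822194 -0.18494812  0.058     ] [ 0.58121746 -0.05596305  0.058     ]
scene head 178 [0.5963 0.0445 0.1204] [0.029 0.028 0.008]
handle 142 [ 0.5839 -0.0744  0.0826] ((582.394775390625, -75.22314453125), (13.823887825012207, 44.00093078613281), 82.82087707519531)
case ((617.5477294921875, -59.86213684082031), (280.8109436035156, 233.68894958496094), 83.75436401367188)
```

Emit:
carry_out(series="0.0267 0.0487 0 -4.5;0.0267 0.0487 0 -4.5;0.0267 0.0487 0 -4.5;0.0267 0.0487 0 -4.5;0.0267 0.0487 0 -4.5;0.0267 0.0487 0 -4.5;0.0267 0.0487 0 -4.5;0.0267 0.0487 0 -4.5;0.0267 0.0487 0 -4.5;0.0267 0.0487 0 -4.5;0.0267 0.0487 0 -4.5;0.0267 0.0487 0 -4.5;0.0267 0.0487 0 -4.5;0.0267 0.0487 0 -4.5;0 0 0 0;0 0 0 0", jaw=0.3, grip_force=25)

```text
time: 2.8
tool_pos: [0.5952, 0.0442, 0.2146]
tcp_rot: [2.915, -1.17, -0.001]
wrist_force: [-0.7, 0.2, 0.3]
width: 0.653
grip_force: 0.0
```

```bash
python3 -c "
from h import *
s=bot.read_state();print(s['q'].round(3),s['tool_pos'].round(4),s['wrist_force'],s['torque'],s['width'])"
```

```text
[ 3.300e-02  1.180e-01  1.777e+00 -1.000e-03  1.248e+00  2.367e+00] [0.5952 0.0442 0.2146] [-0.67389958  0.15609753  0.30081341] [0.05700449 0.00913356 0.01950097] 0.652951703530695
```

Emit:
carry_out(series="0.0005 0.0004 -0.025 0;0 0 -0.025 0;0 0 -0.025 0;0 0 -0.02 0;0 0 -0.0116 0;0 0 0 0;0 0 0 0")

```text
time: 3.68
tool_pos: [0.5969, 0.0446, 0.1093]
tcp_rot: [-2.914, 1.172, -0.002]
wrist_force: [-0.3, -0.1, 0.6]
width: 0.651
grip_force: 0.0
```

Emit:
carry_out(series="0 0 0 0;0 0 0 0;0 0 0 0;0 0 0 0;0 0 0 0;0 0 0 0", jaw=-1)

```text
time: 4.42
tool_pos: [0.5961, 0.0447, 0.1082]
tcp_rot: [2.915, -1.172, -0.0]
wrist_force: [0.3, -0.1, -0.8]
width: -0.001
grip_force: 0.0
```

```bash
python3 - <<'E'
from h import *
for c in("top","scene"):
    im,d=eyes.read_camera(c)
    u,v=(257,197) if c=="top" else (239,178)
    a=im[v-60:v+60,u-60:u+60]; cv2.imwrite(f"pics/g{c}.png",cv2.resize(a,None,fx=3.3,fy=3.3,interpolation=cv2.INTER_CUBIC))
a=np.hstack([cv2.imread("pics/gtop.png"),cv2.imread("pics/gscene.png")]);cv2.imwrite("pics/g.png",a)
s=bot.read_state();print(s['wrist_force'],s['torque'],s['width'],s['tool_pos'])
E
```

```text
[ 0.80615446 -0.12682314  0.37920892] [ 0.00033505 -0.02979953  0.02697997] -0.0037343386570177378 [0.59607655 0.04468465 0.10824231]
```

View pics/g.png

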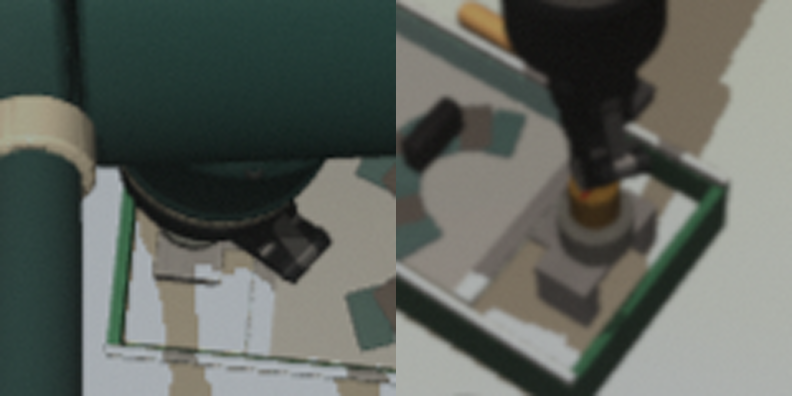

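The scene view shows the shut fingers at or behind the head's top instead of around it, with width 0 and no grip. I'll locate the finger tips with the depth image.

```bash
python3 - <<'E'
from h import *
im,d=eyes.read_camera("scene")
x0,y0=239-60,178-60
for v in range(140,192,4):
    print(v,[tuple((world("scene",u,v,d[v,u])*1000).astype(int)) for u in range(230,252,5)])
a=im[135:200,205:275];cv2.imwrite("pics/g2.png",cv2.resize(a,None,fx=8,fy=8,interpolation=cv2.INTER_CUBIC))
E
```

```text
140 [(np.int64(630), np.int64(54), np.int64(260)), (np.int64(628), np.int64(61), np.int64(262)), (np.int64(624), np.int64(67), np.int64(261)), (np.int64(618), np.int64(72), np.int64(257)), (np.int64(610), np.int64(76), np.int64(251))]
144 [(np.int64(618), np.int64(46), np.int64(232)), (np.int64(628), np.int64(61), np.int64(253)), (np.int64(624), np.int64(67), np.int64(251)), (np.int64(620), np.int64(73), np.int64(250)), (np.int64(598), np.int64(69), np.int64(223))]
148 [(np.int64(620), np.int64(47), np.int64(225)), (np.int64(624), np.int64(58), np.int64(237)), (np.int64(625), np.int64(67), np.int64(244)), (np.int64(618), np.int64(72), np.int64(238)), (np.int64(468), np.int64(0), np.int64(18))]
152 [(np.int64(619), np.int64(45), np.int64(212)), (np.int64(625), np.int64(58), np.int64(227)), (np.int64(628), np.int64(68), np.int64(237)), (np.int64(621), np.int64(73), np.int64(232)), (np.int64(476), np.int64(3), np.int64(16))]
156 [(np.int64(618), np.int64(44), np.int64(199)), (np.int64(610), np.int64(48), np.int64(193)), (np.int64(629), np.int64(69), np.int64(229)), (np.int64(625), np.in
[... 1230 characters left out ...]
65))]
180 [(np.int64(599), np.int64(28), np.int64(91)), (np.int64(607), np.int64(44), np.int64(114)), (np.int64(604), np.int64(52), np.int64(116)), (np.int64(594), np.int64(57), np.int64(105)), (np.int64(581), np.int64(60), np.int64(90))]
184 [(np.int64(607), np.int64(32), np.int64(91)), (np.int64(608), np.int64(43), np.int64(101)), (np.int64(604), np.int64(52), np.int64(102)), (np.int64(594), np.int64(56), np.int64(90)), (np.int64(589), np.int64(64), np.int64(89))]
188 [(np.int64(614), np.int64(36), np.int64(91)), (np.int64(610), np.int64(44), np.int64(90)), (np.int64(606), np.int64(53), np.int64(92)), (np.int64(602), np.int64(61), np.int64(92)), (np.int64(590), np.int64(65), np.int64(77))]
```

View pics/g2.png

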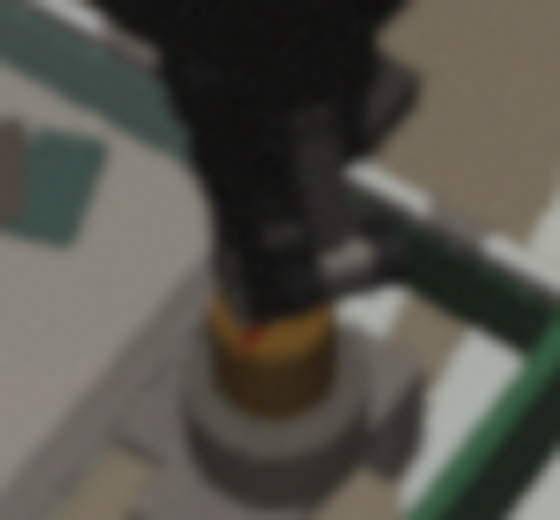

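The shut tips seem to hover about at the top of the head, so the real tips are higher than I assumed. I'll open again and measure the tips by depth.

Emit:
carry_out(series="0 0 0 0;0 0 0 0;0 0 0 0;0 0 0 0;0 0 0 0", jaw=0.3)

```text
time: 5.2
tool_pos: [0.5961, 0.0447, 0.1083]
tcp_rot: [2.915, -1.172, 0.0]
wrist_force: [-0.4, 0.2, -0.7]
width: 0.651
grip_force: 0.0
```

```bash
python3 - <<'E'
from h import *
o=[]
for c,(u,v) in (("top",(270,200)),("scene",(239,165))):
    im,d=eyes.read_camera(c)
    vv,uu=np.mgrid[:384,:512]
    C=eyes.get_calibration(c);K=C["K"];R=cv2.Rodrigues(np.array(C["rotation"]))[0]
    X=np.stack([(uu-K[0,2])/K[0,0]*d,(vv-K[1,2])/K[1,1]*d,d],-1)@R.T+C["position"]
    m=(X[...,2]>.095)&(np.hypot(X[...,0]-.596,X[...,1]-.045)<.07)&(im.max(2)<60)
    for z in np.arange(.095,.26,.01):
        k=m&(X[...,2]>z)&(X[...,2]<z+.01)
        if k.sum(): print(c,round(z,3),k.sum(),X[k][:,:2].min(0).round(3),X[k][:,:2].max(0).round(3))
    o.append(cv2.resize(im[v-45:v+45,u-45:u+45],None,fx=4.4,fy=4.4,interpolation=cv2.INTER_CUBIC))
cv2.imwrite("pics/o1.png",np.hstack(o))
E
```

```text
top 0.135 1 [0.567 0.029] [0.567 0.029]
top 0.165 4 [0.561 0.019] [0.564 0.03 ]
top 0.175 57 [0.547 0.01 ] [0.569 0.028]
top 0.185 28 [0.546 0.009] [0.568 0.029]
top 0.195 22 [0.546 0.009] [0.568 0.035]
top 0.205 10 [0.543 0.006] [0.552 0.015]
top 0.215 32 [ 0.543 -0.003] [0.568 0.016]
top 0.225 127 [ 0.542 -0.011] [0.573 0.023]
top 0.235 82 [ 0.546 -0.008] [0.576 0.026]
top 0.245 3 [0.564 0.021] [0.566 0.026]
top 0.255 23 [0.559 0.022] [0.576 0.076]
scene 0.095 13 [0.606 0.036] [0.609 0.048]
scene 0.105 13 [0.607 0.038] [0.609 0.046]
scene 0.115 6 [0.585 0.038] [0.61  0.047]
scene 0.125 8 [0.572 0.018] [0.627 0.075]
scene 0.135 34 [0.581 0.017] [0.628 0.077]
scene 0.145 25 [0.581 0.012] [0.629 0.078]
scene 0.155 12 [0.581 0.013] [0.628 0.062]
scene 0.165 4 [0.581 0.01 ] [0.642 0.075]
scene 0.175 55 [0.583 0.013] [0.646 0.094]
scene 0.185 57 [0.592 0.017] [0.647 0.096]
scene 0.195 114 [0.603 0.046] [0.648 0.098]
scene 0.205 94 [0.601 0.043] [0.649 0.099]
scene 0.215 98 [0.596 0.037] [0.651 0.1  ]
scene 0.225 213 [0.594 0.038] [0.652 0.101]
scene 0.235 127 [0.609 0.051] [0.648 0.092]
scene 0.245 64 [0.612 0.043] [0.631 0.077]
scene 0.255 166 [0.584 0.024] [0.634 0.082]
```

View pics/o1.png

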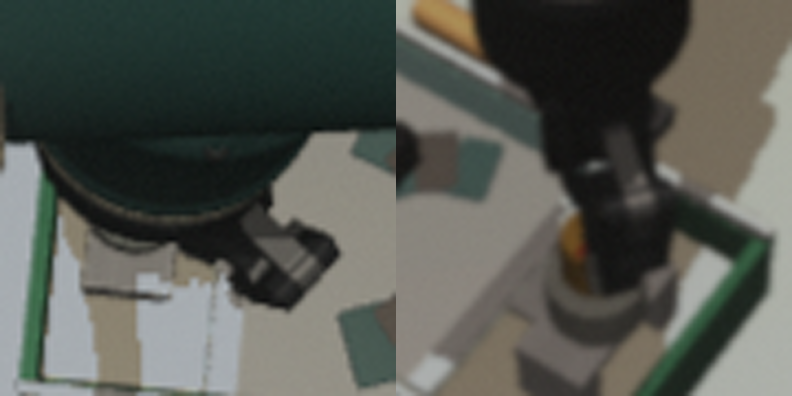

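The view shows both fingers straddling the head, with the lowest finger points at about z=0.127, roughly 25 mm higher than assumed. I'll lower in small steps.

Emit:
carry_out(series="0 0 -0.005 0;0 0 -0.005 0;0 0 -0.005 0;0 0 -0.003 0;0 0 0 0;0 0 0 0")

```text
time: 6.05
tool_pos: [0.5962, 0.0447, 0.0904]
tcp_rot: [-2.915, 1.172, -0.0]
wrist_force: [-0.0, -0.4, 0.8]
width: 0.648
grip_force: 0.0
```

```bash
cat >> h.py <<'E'
def tips(c="scene"):
    im,d=eyes.read_camera(c)
    vv,uu=np.mgrid[:384,:512]
    C=eyes.get_calibration(c);K=C["K"];R=cv2.Rodrigues(np.array(C["rotation"]))[0]
    X=np.stack([(uu-K[0,2])/K[0,0]*d,(vv-K[1,2])/K[1,1]*d,d],-1)@R.T+C["position"]
    m=(X[...,2]>.09)&(np.hypot(X[...,0]-.596,X[...,1]-.045)<.07)&(np.hypot(X[...,0]-.596,X[...,1]-.045)>.02)&(im.max(2)<60)
    for z in np.arange(.09,.17,.005):
        k=m&(X[...,2]>z)&(X[...,2]<z+.005)
        if k.sum(): print(c,round(z,3),k.sum(),X[k][:,:2].min(0).round(3),X[k][:,:2].max(0).round(3))
    return im
E
python3 - <<'E'
from h import *
im=tips();s=bot.read_state();print(s['wrist_force'],s['tool_pos'])
E
```

```text
scene 0.09 1 [0.615 0.035] [0.615 0.035]
scene 0.11 4 [0.575 0.026] [0.626 0.075]
scene 0.115 8 [0.581 0.018] [0.626 0.075]
scene 0.12 15 [0.583 0.018] [0.63  0.077]
scene 0.125 18 [0.582 0.017] [0.629 0.077]
scene 0.13 9 [0.582 0.016] [0.63  0.077]
scene 0.135 3 [0.626 0.059] [0.627 0.062]
scene 0.14 3 [0.625 0.059] [0.626 0.061]
scene 0.145 2 [0.58  0.012] [0.582 0.013]
scene 0.15 1 [0.58 0.01] [0.58 0.01]
scene 0.155 7 [0.584 0.014] [0.641 0.074]
scene 0.16 27 [0.586 0.016] [0.645 0.094]
scene 0.165 43 [0.628 0.059] [0.647 0.096]
scene 0.17 23 [0.591 0.016] [0.646 0.096]
[0.95441631 0.25212288 0.07702826] [0.59629879 0.04468843 0.09051335]
```

Emit:
carry_out(series="0 0 -0.003 0;0 0 -0.003 0;0 0 -0.003 0;0 0 0 0;0 0 0 0")

```text
time: 6.72
tool_pos: [0.5961, 0.0447, 0.0812]
tcp_rot: [2.915, -1.172, -0.0]
wrist_force: [0.3, 0.5, 0.2]
width: 0.651
grip_force: 0.0
```

Emit:
carry_out(series="0 0 0 0;0 0 0 0;0 0 0 0;0 0 0 0", jaw=-0.5, grip_force=25)

```text
time: 7.22
tool_pos: [0.5959, 0.0443, 0.0815]
tcp_rot: [2.914, -1.172, -0.0]
wrist_force: [-2.2, -2.1, 4.2]
width: 0.317
grip_force: 24.9
```

```bash
python3 - <<'E'
from h import *
im=tips();s=bot.read_state();print(s['wrist_force'],s['torque'],s['tool_pos'],s['width'],s['grip_force'])
E
```

```text
scene 0.09 1 [0.59  0.065] [0.59  0.065]
scene 0.1 1 [0.615 0.054] [0.615 0.054]
scene 0.105 9 [0.602 0.049] [0.618 0.065]
scene 0.11 17 [0.61  0.048] [0.619 0.068]
scene 0.115 8 [0.609 0.052] [0.618 0.067]
scene 0.12 4 [0.616 0.05 ] [0.617 0.052]
scene 0.125 2 [0.616 0.05 ] [0.617 0.051]
scene 0.13 1 [0.617 0.05 ] [0.617 0.05 ]
scene 0.14 2 [0.621 0.053] [0.623 0.056]
scene 0.145 21 [0.593 0.023] [0.634 0.084]
scene 0.15 21 [0.615 0.054] [0.636 0.084]
scene 0.155 10 [0.619 0.05 ] [0.638 0.088]
scene 0.16 22 [0.601 0.052] [0.639 0.088]
scene 0.165 39 [0.599 0.024] [0.641 0.088]
scene 0.17 33 [0.598 0.021] [0.643 0.091]
[-3.15965269 -2.47711332  4.21444855] [-0.45810946  0.40219391 -0.00623864] [0.59595356 0.04437314 0.08159423] 0.31748928511742547 24.887199103832245
```

Emit:
carry_out(series="-0.0003 -0.0003 0.001 0;0 0 0.001 0;0 0 0.001 0;0 0 0 0")

```text
time: 7.78
tool_pos: [0.5956, 0.0444, 0.0838]
tcp_rot: [2.914, -1.172, -0.001]
wrist_force: [1.5, -1.9, -5.3]
width: 0.317
grip_force: 24.9
```

Emit:
carry_out(series="0 0 0.0005 0;0 0 0.0005 0;0 0 0 0")

```text
time: 8.15
tool_pos: [0.5956, 0.0444, 0.0852]
tcp_rot: [2.915, -1.172, -0.001]
wrist_force: [0.2, -2.3, -5.7]
width: 0.318
grip_force: 25.0
```

Emit:
carry_out(series="0 0 0.0005 0;0 0 0.0005 0;0 0 0 0")

```text
time: 8.52
tool_pos: [0.5956, 0.0443, 0.0862]
tcp_rot: [2.915, -1.172, -0.0]
wrist_force: [0.4, -2.5, -6.0]
width: 0.316
grip_force: 25.0
```

Emit:
carry_out(series="0 0 0.0005 0;0 0 0.0005 0;0 0 0 0")

```text
time: 8.9
tool_pos: [0.5956, 0.0443, 0.0872]
tcp_rot: [2.915, -1.172, -0.0]
wrist_force: [-0.3, -2.2, -5.8]
width: 0.312
grip_force: 25.0
```

Emit:
carry_out(series="0 0 0.0005 0;0 0 0.0005 0;0 0 0 0")

```text
time: 9.28
tool_pos: [0.5957, 0.0444, 0.0882]
tcp_rot: [2.915, -1.172, -0.0]
wrist_force: [0.1, -1.6, -6.5]
width: 0.315
grip_force: 25.0
```

Emit:
carry_out(series="0 0 0.0005 0;0 0 0.0005 0;0 0 0 0")

```text
time: 9.65
tool_pos: [0.5957, 0.0444, 0.0893]
tcp_rot: [2.915, -1.172, -0.0]
wrist_force: [-0.8, -2.0, -6.6]
width: 0.314
grip_force: 25.0
```

Emit:
carry_out(series="0 0 0.0005 0;0 0 0.0005 0;0 0 0 0")

```text
time: 10.02
tool_pos: [0.5957, 0.0444, 0.0903]
tcp_rot: [2.915, -1.172, -0.0]
wrist_force: [-1.1, -2.3, -6.4]
width: 0.318
grip_force: 25.0
```

Emit:
carry_out(series="0 0 0.0005 0;0 0 0 0")

```text
time: 10.28
tool_pos: [0.5957, 0.0444, 0.0908]
tcp_rot: [2.915, -1.172, -0.0]
wrist_force: [-0.4, -2.5, -6.4]
width: 0.317
grip_force: 25.0
```

Emit:
carry_out(series="0 0 0.0005 0;0 0 0 0")

```text
time: 10.52
tool_pos: [0.5957, 0.0444, 0.0911]
tcp_rot: [2.915, -1.172, -0.0]
wrist_force: [-0.7, -2.8, -7.8]
width: 0.316
grip_force: 25.1
```

Emit:
carry_out(series="0 0 0.0005 0;0 0 0 0")

```text
time: 10.78
tool_pos: [0.5956, 0.0444, 0.0914]
tcp_rot: [2.915, -1.172, -0.0]
wrist_force: [0.5, -2.6, -11.1]
width: 0.314
grip_force: 25.3
```

```bash
python3 - <<'E'
from h import *
im,d=eyes.read_camera("scene");s=bot.read_state();print(s['wrist_force'],s['torque'],s['tool_pos'],s['q'].round(2))
hsv=cv2.cvtColor(im,cv2.COLOR_BGR2HSV)
m=(hsv[...,1]>110)&(hsv[...,0]>10)&(hsv[...,0]<35);m[:150]=0;m[200:]=0;m[:,:215]=0;m[:,265:]=0
for v,u in np.argwhere(m)[::6]: print(u,v,(world("scene",u,v,d[v,u])*1000).round(),im[v,u])
E
```

```text
[ 1.47831376 -2.79281167 -9.81720653] [-0.32765697 -0.14339786 -0.03182642] [0.59558009 0.04440801 0.09133533] [0.03 0.22 1.89 0.   1.02 2.37]
231 168 [598.  31. 130.] [31 50 63]
232 169 [598.  33. 129.] [27 55 75]
234 170 [618.  50. 163.] [23 37 47]
232 172 [605.  37. 131.] [34 67 92]
232 174 [609.  39. 131.] [27 50 68]
232 176 [607.  38. 122.] [26 39 50]
233 178 [609.  41. 119.] [22 36 46]
```

Emit:
carry_out(series="0 0 0 5;0 0 0 5;0 0 0 5")

```text
time: 11.2
tool_pos: [0.5958, 0.0445, 0.092]
tcp_rot: [-3.044, 0.777, 0.0]
wrist_force: [-0.8, -2.5, -6.8]
width: 0.314
grip_force: 25.6
```

Emit:
carry_out(series="0 0 0 5;0 0 0 5;0 0 0 5")

```text
time: 11.58
tool_pos: [0.5958, 0.0446, 0.0922]
tcp_rot: [-3.119, 0.374, -0.0]
wrist_force: [-0.9, -1.1, -6.7]
width: 0.317
grip_force: 25.6
```

Emit:
carry_out(series="0 0 0.0005 0;0 0 0.0005 0;0 0 0 0")

```text
time: 11.95
tool_pos: [0.5958, 0.0446, 0.0929]
tcp_rot: [-3.118, 0.379, -0.0]
wrist_force: [-0.7, -0.3, -7.4]
width: 0.317
grip_force: 25.6
```

Emit:
carry_out(series="0 0 0.0005 0;0 0 0 0")

```text
time: 12.2
tool_pos: [0.5958, 0.0446, 0.0933]
tcp_rot: [-3.118, 0.378, -0.0]
wrist_force: [0.0, 0.1, -7.7]
width: 0.32
grip_force: 25.6
```

Emit:
carry_out(series="0 0 0.0005 0;0 0 0.0005 0;0 0 0 0")

```text
time: 12.58
tool_pos: [0.5958, 0.0445, 0.0943]
tcp_rot: [-3.119, 0.378, -0.0]
wrist_force: [-0.2, 0.4, -7.8]
width: 0.316
grip_force: 25.5
```

Emit:
carry_out(series="0 0 0.0005 0;0 0 0 0")

```text
time: 12.82
tool_pos: [0.5958, 0.0445, 0.0948]
tcp_rot: [-3.119, 0.378, -0.0]
wrist_force: [-0.6, -0.4, -8.0]
width: 0.313
grip_force: 25.5
```

Emit:
carry_out(series="0 0 0.0004 8;0 0 0.0003 8;0 0 0.0003 8;0 0 0 0")

```text
time: 13.32
tool_pos: [0.5957, 0.0447, 0.0957]
tcp_rot: [-3.129, -0.276, 0.0]
wrist_force: [0.2, 1.5, -7.6]
width: 0.315
grip_force: 25.5
```

Emit:
carry_out(series="0 0 0.0004 8;0 0 0.0003 8;0 0 0.0003 8;0 0 0 0")

```text
time: 13.82
tool_pos: [0.5956, 0.0448, 0.0966]
tcp_rot: [-3.004, -0.918, 0.0]
wrist_force: [-1.1, 1.6, -9.0]
width: 0.318
grip_force: 25.5
```

```bash
python3 - <<'E'
from h import *
s=bot.read_state();print(s['wrist_force'],s['torque'],s['tool_pos'],s['q'].round(2))
E
```

```text
[-1.1044853   1.6421194  -8.99543692] [0.58205076 0.19553918 0.05573438] [0.59557412 0.04483052 0.09661163] [0.03 0.22 1.89 0.   1.03 1.01]
```

Emit:
carry_out(series="0 0 0.0003 8;0 0 0.0003 8;0 0 0.0003 8;0 0 0 0")

```text
time: 14.32
tool_pos: [0.5953, 0.0448, 0.0974]
tcp_rot: [-2.748, -1.52, 0.001]
wrist_force: [-1.1, 3.1, -7.9]
width: 0.312
grip_force: 25.5
```

Emit:
carry_out(series="0 0 0.0003 8;0 0 0.0003 8;0 0 0.0003 8;0 0 0 0")

```text
time: 14.82
tool_pos: [0.5951, 0.0448, 0.0982]
tcp_rot: [-2.372, -2.058, 0.001]
wrist_force: [-2.1, 3.5, -8.2]
width: 0.315
grip_force: 25.5
```

```bash
python3 - <<'E'
from h import *
s=bot.read_state();print(s['wrist_force'],s['torque'],s['tool_pos'],s['q'].round(2))
E
```

```text
[-2.1300395   3.49612813 -8.21788404] [ 0.71269144  0.42018425 -0.03303602] [0.59511654 0.04478755 0.09820224] [0.03 0.22 1.89 0.   1.04 0.17]
```

Emit:
carry_out(series="0 0 0.0003 8;0 0 0.0003 7;0 0 0 0")

```text
time: 15.2
tool_pos: [0.595, 0.0447, 0.0988]
tcp_rot: [-2.083, -2.349, 0.001]
wrist_force: [-1.9, 5.2, -7.2]
width: 0.317
grip_force: 25.5
```

```bash
cat > s.py <<'E'
from h import *
import numpy as np
t=[];f=[]
s=bot.read_state();print(s['time'],s['wrist_force'].round(2),s['torque'].round(3),s['tool_pos'].round(4),s['q'].round(2),s['width'])
E
python3 s.py
```

```text
15.2 [-1.91  5.22 -7.18] [0.715 0.515 0.007] [0.595  0.0447 0.0988] [ 0.03  0.22  1.89  0.    1.04 -0.09] 0.3170449478456197
```

Emit:
carry_out(series="0 0 0.0003 7;0 0 0 0")

```text
time: 15.45
tool_pos: [0.595, 0.0447, 0.0991]
tcp_rot: [-1.936, -2.473, 0.001]
wrist_force: [-2.9, 4.4, -8.3]
width: 0.316
grip_force: 25.5
```

```bash
python3 s.py
```

```text
15.45 [-2.91  4.44 -8.33] [0.708 0.518 0.07 ] [0.595  0.0447 0.0991] [ 0.03  0.22  1.89  0.    1.04 -0.21] 0.31626735525576904
```

Emit:
carry_out(series="0 0 0.0003 7;0 0 0 0")

```text
time: 15.7
tool_pos: [0.5949, 0.0446, 0.0993]
tcp_rot: [-1.781, -2.586, 0.001]
wrist_force: [-2.5, 3.7, -8.7]
width: 0.314
grip_force: 25.5
```

```bash
python3 s.py
```

```text
15.7 [-2.52  3.72 -8.7 ] [0.632 0.586 0.034] [0.5949 0.0446 0.0993] [ 0.03  0.22  1.89  0.    1.04 -0.33] 0.313514170832372
```

Emit:
carry_out(series="0 0 0.0003 7;0 0 0 0")

```text
time: 15.95
tool_pos: [0.5948, 0.0446, 0.0996]
tcp_rot: [-1.62, -2.69, 0.001]
wrist_force: [-3.0, 4.8, -8.7]
width: 0.312
grip_force: 25.5
```

```bash
python3 s.py
```

```text
15.95 [-3.03  4.81 -8.7 ] [0.673 0.543 0.008] [0.5948 0.0446 0.0996] [ 0.03  0.22  1.89  0.    1.04 -0.45] 0.3115167738086606
```

Emit:
carry_out(series="0 0 0.0002 6;0 0 0 0")

```text
time: 16.2
tool_pos: [0.5948, 0.0446, 0.0997]
tcp_rot: [-1.477, -2.771, 0.001]
wrist_force: [-2.3, 3.6, -9.0]
width: 0.319
grip_force: 25.5
```

```bash
python3 s.py
```

```text
16.2 [-2.28  3.6  -8.98] [0.627 0.573 0.013] [0.5948 0.0446 0.0997] [ 0.03  0.22  1.89  0.    1.04 -0.56] 0.31935746485375943
```

Emit:
carry_out(series="0 0 0.0002 5;0 0 0 0")

```text
time: 16.45
tool_pos: [0.5948, 0.0446, 0.0999]
tcp_rot: [-1.355, -2.832, 0.001]
wrist_force: [-1.5, 4.4, -8.7]
width: 0.316
grip_force: 25.5
```

```bash
python3 s.py
```

```text
16.45 [-1.5   4.35 -8.75] [ 0.641  0.591 -0.021] [0.5948 0.0446 0.0999] [ 0.03  0.21  1.89  0.    1.04 -0.65] 0.31568401146556857
```

Emit:
carry_out(series="0 0 0.0002 5;0 0 0 0")

```text
time: 16.7
tool_pos: [0.5947, 0.0446, 0.0999]
tcp_rot: [-1.23, -2.888, 0.001]
wrist_force: [-2.3, 4.7, -8.7]
width: 0.318
grip_force: 25.4
```

```bash
python3 s.py
```

```text
16.7 [-2.35  4.69 -8.65] [ 0.689  0.542 -0.053] [0.5947 0.0446 0.0999] [ 0.03  0.21  1.89  0.    1.04 -0.73] 0.3175197783582325
```

Emit:
carry_out(series="0 0 0.0002 5;0 0 0 0")

```text
time: 16.95
tool_pos: [0.5947, 0.0446, 0.1]
tcp_rot: [-1.103, -2.939, 0.001]
wrist_force: [-2.6, 5.1, -10.2]
width: 0.313
grip_force: 25.4
```

```bash
python3 s.py
```

```text
16.95 [ -2.58   5.08 -10.22] [ 0.673  0.525 -0.095] [0.5947 0.0446 0.1   ] [ 0.03  0.21  1.89  0.    1.04 -0.82] 0.3129381840515104
```

Emit:
carry_out(series="0 0 0.0001 4;0 0 0 0")

```text
time: 17.2
tool_pos: [0.5946, 0.0446, 0.1]
tcp_rot: [-1.0, -2.976, 0.001]
wrist_force: [-2.7, 5.2, -9.3]
width: 0.316
grip_force: 25.4
```

```bash
python3 s.py
```

```text
17.2 [-2.73  5.16 -9.28] [ 0.663  0.492 -0.143] [0.5946 0.0446 0.1   ] [ 0.03  0.21  1.89  0.    1.04 -0.89] 0.3159862416996171
```

The torque has built to 0.14 Nm and the height has levelled off, so the screw is at its stop. I'll let go.

Emit:
carry_out(series="0 0 -0.0003 0;0 0 0 0;0 0 0 0;0 0 0 0;0 0 0 0", jaw=0.3)

```text
time: 17.82
tool_pos: [0.596, 0.0443, 0.101]
tcp_rot: [0.992, 2.98, 0.0]
wrist_force: [-0.5, 0.4, -0.4]
width: 0.651
grip_force: 0.0
```

Emit:
carry_out(series="0 0 0.01 0;0 0 0.02 0;0 0 0.03 0;0 0 0.03 0;-0.01 -0.06 0 0;-0.01 -0.06 0 0;0 -0.05 0 0;0 0 0 0")

```text
time: 18.82
tool_pos: [0.5762, -0.1292, 0.1927]
tcp_rot: [0.998, 2.976, -0.001]
wrist_force: [0.2, 0.7, 0.4]
width: 0.652
grip_force: 0.0
```

```bash
python3 - <<'E'
from h import *
o=[]
for c in("scene","top"):
    im,d=eyes.read_camera(c)
    vv,uu=np.mgrid[:384,:512]
    C=eyes.get_calibration(c);K=C["K"];R=cv2.Rodrigues(np.array(C["rotation"]))[0]
    X=np.stack([(uu-K[0,2])/K[0,0]*d,(vv-K[1,2])/K[1,1]*d,d],-1)@R.T+C["position"]
    m=(np.hypot(X[...,0]-.596,X[...,1]-.045)<.013)&(X[...,2]>.1)
    print(c,m.sum(),np.percentile(X[m][:,2],[10,30,50,70,90]).round(4) if m.any() else '')
    o.append(im)
cv2.imwrite("pics/p.png",cv2.resize(np.hstack([o[0][80:300,90:330],o[1][80:300,180:420]]),None,fx=1.6,fy=1.6))
s=bot.read_state();print(s['wrist_force'],s['tool_pos'],s['tcp_rot'],s['q'].round(2))
E
```

```text
scene 229 [0.1185 0.1322 0.1372 0.138  0.1391]
top 204 [0.1364 0.1371 0.1377 0.1383 0.1391]
[0.28154896 0.1425049  0.04745599] [ 0.57620631 -0.1261093   0.1920953 ] [9.94084907e-01 2.97848124e+00 9.04675576e-04] [-0.26  0.12  1.82  0.    1.2  -1.18]
```

View pics/p.png

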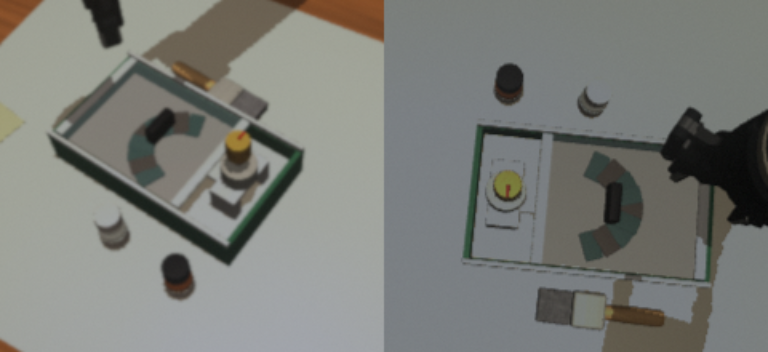

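The screw stands lifted by itself, with its top at about 0.1377 (lift 17–18 mm). The jars and brush have not moved. Next I'll take the handle.

Emit:
carry_out(series="0.0018 0.013 0 7.75;0.0017 0.013 0 7.75;0.0017 0.013 0 7.75;0.0016 0.013 0 7.75;0 0 -0.04 0;0 0 -0.04 0;0 0 -0.03 0;0 0 -0.01 0;0 0 0 0;0 0 0 0", jaw=-0.1)

```text
time: 20.18
tool_pos: [0.5841, -0.0735, 0.0726]
tcp_rot: [0.159, 3.135, -0.0]
wrist_force: [1.4, -0.4, 0.2]
width: 0.452
grip_force: 0.0
```

```bash
python3 - <<'E'
from h import *
im,d=eyes.read_camera("scene")
vv,uu=np.mgrid[:384,:512]
C=eyes.get_calibration("scene");K=C["K"];R=cv2.Rodrigues(np.array(C["rotation"]))[0]
X=np.stack([(uu-K[0,2])/K[0,0]*d,(vv-K[1,2])/K[1,1]*d,d],-1)@R.T+C["position"]
m=(np.hypot(X[...,0]-.583,X[...,1]+.074)<.06)&(im.max(2)<60)
for z in np.arange(.06,.13,.005):
    k=m&(X[...,2]>z)&(X[...,2]<z+.005)
    if k.sum(): print(round(z,3),k.sum(),X[k][:,:2].min(0).round(3),X[k][:,:2].max(0).round(3))
cv2.imwrite("pics/h.png",cv2.resize(im[80:260,110:290],None,fx=3.3,fy=3.3,interpolation=cv2.INTER_CUBIC))
E
python3 s.py
```

```text
0.06 16 [ 0.58  -0.081] [ 0.605 -0.069]
0.065 22 [ 0.584 -0.082] [ 0.604 -0.068]
0.07 18 [ 0.583 -0.084] [ 0.605 -0.069]
0.075 19 [ 0.584 -0.083] [ 0.603 -0.069]
0.08 76 [ 0.574 -0.083] [ 0.604 -0.069]
0.085 2 [ 0.586 -0.079] [ 0.589 -0.072]
0.09 8 [ 0.575 -0.095] [ 0.594 -0.049]
0.095 25 [ 0.572 -0.096] [ 0.598 -0.045]
0.1 33 [ 0.571 -0.097] [ 0.598 -0.042]
0.105 28 [ 0.573 -0.098] [ 0.597 -0.042]
0.11 34 [ 0.57  -0.099] [ 0.597 -0.041]
0.115 34 [ 0.571 -0.098] [ 0.597 -0.041]
0.12 27 [ 0.572 -0.1  ] [ 0.598 -0.042]
0.125 35 [ 0.572 -0.099] [ 0.598 -0.043]
0.13 24 [ 0.576 -0.115] [ 0.599 -0.042]
20.225 [ 0.44  0.42 -0.45] [-0.017  0.065  0.023] [ 0.5841 -0.0736  0.0726] [-0.17  0.23  1.93  0.    0.98 -1.64] 0.4513020704653453
```

View pics/h.png

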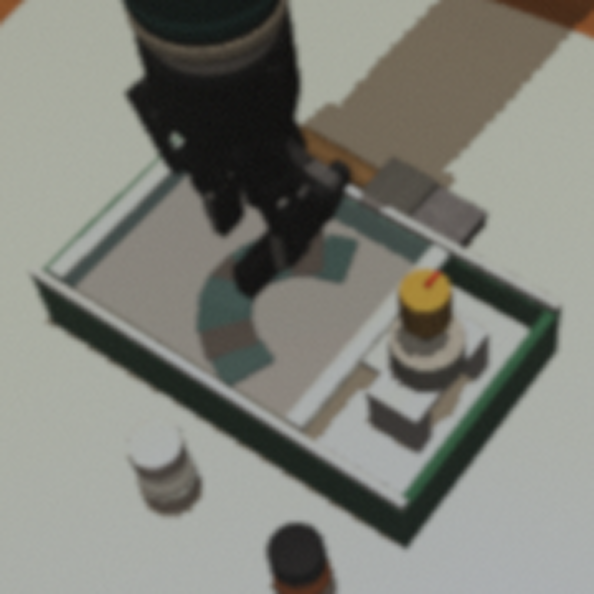

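The picture shows the fingers astride the handle just above it (handle at crop (255,275)), and the screw is still up. I'll go down, grip and slide.

Emit:
carry_out(series="-0.0005 -0.001 -0.006 0;0 0 -0.006 0;0 0 -0.006 0;0 0 -0.004 0;0 0 0 0;0 0 0 0")

```text
time: 20.98
tool_pos: [0.5822, -0.0746, 0.0487]
tcp_rot: [0.159, 3.137, -0.0]
wrist_force: [-0.1, -0.3, 0.1]
width: 0.444
grip_force: 0.0
```

Emit:
carry_out(series="0 0 0 0;0 0 0 0;0 0 0 0;0 0 0 0", jaw=-0.9, grip_force=20)

```text
time: 21.48
tool_pos: [0.5823, -0.0748, 0.0491]
tcp_rot: [0.16, 3.137, -0.0]
wrist_force: [-0.3, -1.2, 1.9]
width: 0.154
grip_force: 24.8
```

Emit:
carry_out(series="-0.0002 -0.002 0 0;-0.0002 -0.002 0 0;-0.0002 -0.002 0 0;0 0 0 0")

```text
time: 21.98
tool_pos: [0.5817, -0.0809, 0.049]
tcp_rot: [0.16, 3.137, -0.0]
wrist_force: [-0.1, 0.6, 5.3]
width: 0.155
grip_force: 25.2
```

Emit:
carry_out(series="-0.0005 -0.005 0 0;-0.0006 -0.005 0 0;-0.0005 -0.005 0 0;-0.0006 -0.005 0 0;-0.0005 -0.005 0 0;-0.0006 -0.005 0 0;-0.0005 -0.005 0 0;-0.0005 -0.005 0 0;0 0 0 0")

```text
time: 23.1
tool_pos: [0.5772, -0.1213, 0.049]
tcp_rot: [0.16, 3.137, -0.001]
wrist_force: [-1.5, -0.8, 5.5]
width: 0.154
grip_force: 25.2
```

Emit:
carry_out(series="-0.0005 -0.005 0 0;-0.0005 -0.005 0 0;-0.0006 -0.005 0 0;-0.0005 -0.005 0 0;-0.0005 -0.005 0 0;-0.0003 -0.003 0 0;0 0 0 0")

```text
time: 23.98
tool_pos: [0.5742, -0.1492, 0.049]
tcp_rot: [-0.16, -3.137, 0.001]
wrist_force: [-1.8, 0.1, 5.7]
width: 0.159
grip_force: 25.2
```

Emit:
carry_out(series="-0.0002 -0.002 0 0;-0.0002 -0.0015 0 0;-0.0001 -0.001 0 0;0 0 0 0")

```text
time: 24.48
tool_pos: [0.5738, -0.1533, 0.049]
tcp_rot: [-0.16, -3.137, 0.0]
wrist_force: [-1.7, 2.0, 5.4]
width: 0.156
grip_force: 25.2
```

Emit:
carry_out(series="0 0 0 0;0 0 0 0;0 0 0 0;0 0 0 0", jaw=-0.1)

```text
time: 24.98
tool_pos: [0.5736, -0.1531, 0.0484]
tcp_rot: [-0.159, -3.137, 0.0]
wrist_force: [-0.4, 0.2, -0.4]
width: 0.448
grip_force: 0.0
```

Emit:
carry_out(series="0 0 0.01 0;0 0 0.02 0;0 0 0.04 0;0 0 0.05 0;0 -0.05 0.02 0;0 -0.06 0 0;0 -0.06 0 0;0 -0.06 0 0;0 0 0 0;0 0 0 0")

```text
time: 26.22
tool_pos: [0.5738, -0.3833, 0.1898]
tcp_rot: [0.161, 3.137, 0.0]
wrist_force: [1.4, 0.7, 0.1]
width: 0.451
grip_force: 0.0
```

```bash
python3 - <<'E'
from h import *
o=[]
for c in("scene","top"):
    im,d=eyes.read_camera(c)
    vv,uu=np.mgrid[:384,:512]
    C=eyes.get_calibration(c);K=C["K"];R=cv2.Rodrigues(np.array(C["rotation"]))[0]
    X=np.stack([(uu-K[0,2])/K[0,0]*d,(vv-K[1,2])/K[1,1]*d,d],-1)@R.T+C["position"]
    m=(np.hypot(X[...,0]-.596,X[...,1]-.045)<.013)&(X[...,2]>.1); print(c,np.median(X[m][:,2]))
    m=(abs(X[...,2]-.082)<.004)&(np.hypot(X[...,0]-.574,X[...,1]+.154)<.05)&(im.max(2)<70); print(m.sum(),X[m].mean(0))
    for r in spot_in(c,"jar_a")[:2]+spot_in(c,"brush")[:1]: print(np.round(r["rect"],1))
    o.append(im)
cv2.imwrite("pics/e.png",cv2.resize(np.hstack([o[0][80:300,90:330],o[1][80:300,180:420]]),None,fx=1.6,fy=1.6))
E
python3 s.py
```

```text
scene 0.13714336166756802
135 [ 0.57515798 -0.15225727  0.08241018]
[158.8 220.4  16.5  28.9]
[200.1 251.6  18.7  29.4]
[227.3 137.1  55.4  36.4]
top 0.13762701157157375
199 [ 0.5740643  -0.15209969  0.0820291 ]
[312.8 142.8  19.4  22.1]
[257.  131.7  12.8  20.5]
[317.6 273.1  84.9  27. ]
26.525 [-0.88  0.67 -0.18] [ 0.021  0.035 -0.009] [ 0.5741 -0.3818  0.189 ] [-0.62  0.31  1.6   0.    1.24 -2.09] 0.4505197831369054
```

View pics/e.png

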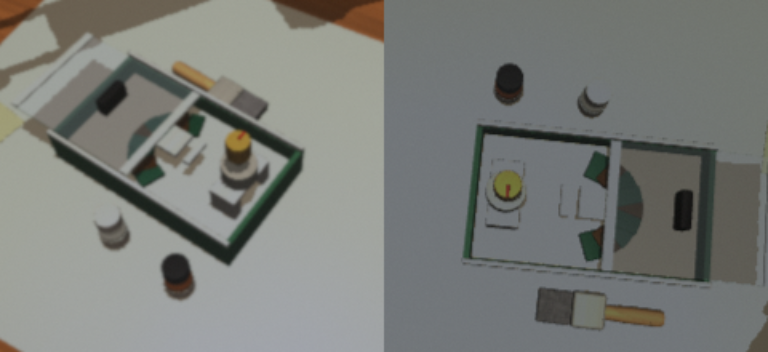

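The cover stands about 78.5 mm open and the screw is still parked (top at 0.1375). The jars and brush are undisturbed and the arm is clear.

```bash
python3 -c "
from h import *
print(bot.finish_job())"
```

```text
the job is handed in; nothing more can be done
None
```

I handed in the job: the screw is parked about 17.5 mm up, the cover is open about 78.5 mm by the camera readings, and the arm is clear with the jars and brush unmoved; the hand-in returned no verdict.

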